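# Load a carved panel into the carving-machine nest so that it trips the work-present lever

## Task

Slide the carved wooden panel along the metal fence, off the green loading shelf and down into the nest, so that it ends lying flat behind the shelf's step, flush along the fence, with its leading end holding the red-roller switch lever pressed. Do not drive the switch lever in much further than the nest needs, and leave the gouge, mallet and mug where they are.

Things in the scene. Friction and masses are not known exactly. Their poses are not given: they have to be found in the camera images.
- bed: Plywood base board of the fixture, fixed to the bench, 455 x 165 x 10 mm. Origin on the bench under the board; x is the feed direction (the way the panel must travel), z up; the board spans x -235 to 220 mm, y -70 to 95 mm. It carries a fence, a green loading shelf and a switch.
- fence_mid (a point): Point on the top edge of the guiding face of the aluminium fence, 40 mm above the bench, half-way along; axes as the bed's. The fence is 12 mm thick, runs the board's whole length; its face is the plane y = -50 mm of the bed and looks to the bed's +y.
- step_mid (a point): Point of the board at the bed's x = 0, y = 0; axes as the bed's. The green shelf (top 8 mm above the board; 215 mm long, y -49 to 85 mm) ends towards +x in a square step down to the board: the back of the nest. The step lies anywhere from 15 mm before to 15 mm past this point along x, differently each time; no reading gives it: see or feel it. Robot fingers can go no lower than the shelf there.
- switch_mid (a point): Usual middle of the switch, on the board; axes as the bed's. Shelf and switch are one assembly joined by a green strap (y 67 to 85 mm), so the switch shifts with the step. From the step along x: roller face of the free lever at 138 mm (y = 0), leading end of the seated panel at 150 mm, so home means the roller yields 12 mm; black switch at 170 to 220 mm, y 30 to 85 mm, 42 mm tall at most.
- panel_center (a point): Centre (half-way up) of the loose carved wooden panel, 150 (its x) x 100 (its y) x 22 mm (z), 0.2 to 0.4 kg; either end may lead. It starts on the shelf, its centre 67 to 82 mm from the fence face, turned up to 0.15 rad, perhaps overhanging the step. Centre height over the bench: 29 mm on the shelf, 21 mm flat in the nest. Too wide to grip: push it.
- panel_top (a point): Middle of the panel's upper face, 11 mm over its centre; carved leaves up to 4 mm proud there, plain 25 mm borders at both ends. Its front tips down over the step once more than half overhangs; its tail drops off the step only when pushed past it, and friction on whatever pushes it can hold the tail up: bring it down while still pushing.
- lever (a joint): Hinged switch lever with a red roller (14 mm diameter) on an upright pivot: 0 free, grows as the panel's end pushes the roller along the feed, about 60 mm per rad. Sprung: 2.5 N at first, 5 N at 0.2, 7 N at 0.4 rad; it pushes the panel back unless caught behind the step. Panel home against the step: about 0.20 rad. Trips above 0.15; overdriven and damaged beyond 0.40 rad (10 mm past home).
- gouge: Loose carving gouge lying on the bench on the robot's side of the bed; wooden handle 26 mm thick, 110 mm long along its -x, steel blade 115 mm along +x. Origin on the bench at the handle's end where the blade begins. Leave alone.
- mallet: Loose brown wooden carver's mallet standing on its head on the bench beyond the fence, 76 mm thick, 240 mm tall, handle up. Origin under its centre. Leave alone.
- mug: Loose yellow plastic mug standing beyond the switch end of the bed, 80 mm wide, 85 mm tall. Origin under its centre. Leave alone.

How it is judged:
By the outcome, as a careful person would: the job done as asked, in the order asked, and still so for the second after the job is handed in, with the robot touching nothing.
It also fails if it takes over 64 s, if anything falls off the work surface, if the arm or the gripper's body presses on something with over 40 N, if the wrist force passes 120 N, or if a joint passes its speed limit or range.

## Robot

A 7-joint arm with a two-finger parallel gripper is mounted at the origin on the work surface. World frame = base frame: x ahead of the robot, y to its left, z up, the work surface at z = 0. Lengths are in m, angles in rad, forces in N, time in s.
With the tool pointing down it reaches from about 0.4 to 0.85 m from the base axis. Payload 4.5 kg.
Tool frame: the origin (TCP) lies between the finger pads; the fingertips stand 19 mm ahead of it and the grasp point (between the pads) is the TCP (r.tips_ahead is the distance from the TCP to the fingertips, in m); z points along the fingers, y is the line along which they close (so a half turn about z gives the same grasp; the last joint's range is limited). The gripper opens to 88 mm and grips with 3 to 60 N. Pads are 18 mm wide; open, the fingers measure 123 mm over their backs; the gripper's body (75 mm by 187 mm) begins 45 mm behind the grasp point.
Start: joints at [1.25, 0.689, -0.195, 1.565, 0.157, 0.902, -0.215], TCP at [0.217, -0.586, 0.258] pointing down, gripper open.
Joint ranges: [-3.01, 3.01], [-0.46, 2.08], [-1.47, 1.51], [0.13, 2.56], [-1, 4.14], [0.04, 2.09], [-2.66, 2.66]. Speed limits (rad/s): [2.57, 2.57, 3.14, 3.14, 3.14, 3.14, 3.14].

## Interface

Orientations are given as a unit quaternion [x, y, z, w].
In Python, from plant import r, cams, models gives the robot as it stands. The module is installed in compiled form; this text tells all that it offers.
- The arm moves only by the tool jog_arm, never from a script. Its arguments are lists of equal length, an entry for each row: "turn": the turn, a rotation vector about the tool's x, y, z in rad, a list of three; "translation": the shift along the tool's x, y, z in m, a list of three; "grip": the closure, from 0 (fully open) to 1 (shut). In form: {"turn": [[ax, ay, az], ...], "translation": [[tx, ty, tz], ...], "grip": [grip, ...]}. A call has 1 to 20 rows; each row is the pose to reach, as a shift and turn from the pose commanded when the call began, along the tool's axes at that moment; what a row does not reach only later rows make up. A row lasts 1/8 s, in which the tool goes at most 62.5 mm and 10.7 degrees, less where a joint would pass 70% of its speed; a pose out of reach is approached as far as the arm can. A call with a gripper value outside its range is refused whole. The fingers move at their own pace and stop on an object; "force" is the grip in N (left out, the last holds). Time passes only in rows, so rows that repeat a pose let the fingers close. It gives the time, the measured TCP pose, the force, the opening and the grip force at its end, in the units of the state.
- r.get_state(): the state, without advancing time (a new reading comes with each control period).
- cams.snapshot(name): name is "scene" or "top" or "wrist"; returns the picture (480x640x3 uint8, red, green, blue); there is no depth.
- cams.camera_params(name): a dict with "fx", "fy", "cx", "cy" (pixels), "eye" and "orientation" of the camera in the world. Camera axes: x right, y up, looking along -z (the intrinsics and any distortion apply to the point x, -y, -z); pixel columns grow to the right and rows downward; lengths in m; the calibration is good to about 2 mm. The wrist camera is an equidistant fisheye: a pixel r from the principal point sees the ray r / f radians off the axis. A picture is of the moment at which its call begins: read the wrist's pose just before it. camera_params takes no time and is no camera call; for the wrist camera it gives the pose at the moment of the call.
- r.finish_job(): hands the job in; it is judged then, once.
Trained networks look in the newest picture that a camera, given by its name, has taken for a name from the list of things; names that differ only in an ending like _2 or _b are one class to them, and where a whole thing is asked for, a point or a joint stands for the part that bears it (a point fixed in the world has none). Each returns a list of dicts, best first, with "p" (0 to 1); they miss things now and then, are a little off and sometimes report something else, mostly with a low value. They report only what shows in the picture. A call takes as long as a camera call.
- models.find_in(camera, name): "position" ([x, y, z] in m, in world coordinates, good to about 4 mm: the middle of the surface that is visible of it).
- models.masks_of(camera, name): "pixels" (480x640 bool, what is visible of it).
- models.place_of(camera, name): "position" ([x, y, z] in m, in world coordinates, good to about 4 mm: a listed point, or the origin of a listed thing).
The state is a dict: "clock": time; "q": joint angles; "qd": joint speeds; "joint_torque": joint torques, N m; "tool_pos": TCP position; "eef_rot": TCP orientation; "contact_force": force on the tool from outside, world axes, zero at the start; "moment": the same for the moment, N m; "opening": opening from 0.0 (shut) to 1.0 (fully open); "finger_force": force on a finger pad.
Only numpy, scipy, OpenCV 4.12 (cv2) and the standard library are available. Lean on these libraries where they do the work, as an engineer would, in place of code of your own. Each camera call takes 0.05 s, during which the arm holds its last target. There are 200 camera calls.

## Working session

There is one attempt and no reset: what is moved stays moved. The work goes in short steps, Python scripts to look and compute and a tool call to move; the robot and the scene stay as the last step left them, time stands still between calls to the robot, and variables do not carry over. Pictures are saved under pics/ and viewed, at most 10 in all, crops included, and the job is handed in when it is done.

Besides the shell and the picture viewer there is one more tool, called as a command line: name --argument value ..., lists and objects as JSON in quotes. jog_arm: Moves the arm, as the interface text tells. Its arguments: {"type":"object","properties":{"turn":{"type":"array"},"translation":{"type":"array"},"grip":{"type":"array"},"force":{"type":"number"}},"required":["turn","translation","grip"]}

```bash
mkdir -p pics; cat > h.py <<'E'
import numpy as np, cv2
from scipy.spatial.transform import Rotation as R
from plant import r, cams, models
def project(cam,P):
    c=cams.camera_params(cam); Rm=R.from_quat(c['orientation']).as_matrix()
    p=(np.atleast_2d(P)-c['eye'])@Rm
    x,y,z=p[:,0],-p[:,1],-p[:,2]
    return np.c_[c['fx']*x/z+c['cx'],c['fy']*y/z+c['cy']]
def unproject(cam,uv,h):
    c=cams.camera_params(cam); Rm=R.from_quat(c['orientation']).as_matrix()
    uv=np.atleast_2d(uv).astype(float)
    d=np.c_[(uv[:,0]-c['cx'])/c['fx'],-(uv[:,1]-c['cy'])/c['fy'],-np.ones(len(uv))]@Rm.T
    e=np.array(c['eye']); return e+d*((h-e[2])/d[:,2])[:,None]
E
python3 - <<'E'
from h import *
s=r.get_state(); print(s['tool_pos'],s['eef_rot'],s['clock'])
for c in ('top','scene'):
    cv2.imwrite(f'pics/{c}0.png',cams.snapshot(c)[...,::-1]); print(c,cams.camera_params(c))
    for n in ('bed','fence_mid','step_mid','switch_mid','panel_center','panel_top','gouge','mallet','mug'):
        print(n,[(np.round(d['position'],4).tolist(),round(d['p'],2)) for d in models.place_of(c,n)[:2]])
E
```

```text
[ 0.21688583 -0.58552659  0.25691473] [ 9.84301225e-01  1.76494402e-01 -2.19631927e-04 -8.80920233e-04] 0.0
top {'fx': 611.2291884217518, 'fy': 611.2291884217518, 'cx': 325.8585596821791, 'cy': 236.48974460715738, 'eye': array([0.44055169, 0.18771615, 0.92009419]), 'orientation': array([ 0.04851099, -0.058555  , -0.69875282,  0.7113104 ])}
bed []
fence_mid [([0.6358, 0.0682, 0.0385], 0.84)]
step_mid [([0.5869, 0.0655, 0.0087], 0.8)]
switch_mid [([0.5825, 0.067, 0.0003], 0.53)]
panel_center [([0.5644, -0.0242, 0.0294], 0.61)]
panel_top [([0.5644, -0.0252, 0.0402], 0.92)]
gouge [([0.4212, 0.1885, 0.003], 0.84)]
mallet [([0.7742, 0.1337, -0.0001], 0.7)]
mug [([0.6613, 0.3777, 0.0029], 0.84)]
scene {'fx': 512.6230977065164, 'fy': 512.6230977065164, 'cx': 324.694946557291, 'cy': 249.33397335368474, 'eye': array([1.20927147, 0.06422237, 0.45010297]), 'orientation': array([0.362058  , 0.31060069, 0.57800537, 0.66208081])}
bed [([0.5875, 0.0674, 0.0023], 0.64)]
fence_mid [([0.6368, 0.0669, 0.0417], 0.98), ([0.4302, 0.1859, -0.0007], 0.67)]
step_mid [([0.585, 0.0709, 0.011], 0.71)]
switch_mid [([0.5285, 0.2659, 0.008], 0.56)]
panel_center [([0.5672, -0.0213, 0.0278], 0.69)]
panel_top [([0.5638, -0.0249, 0.0428], 0.86)]
gouge [([0.4305, 0.1886, -0.0019], 0.59)]
mallet [([0.7775, 0.14, 0.0009], 0.93)]
mug [([0.6664, 0.3793, -0.0025], 0.64)]
```

View pics/top0.png

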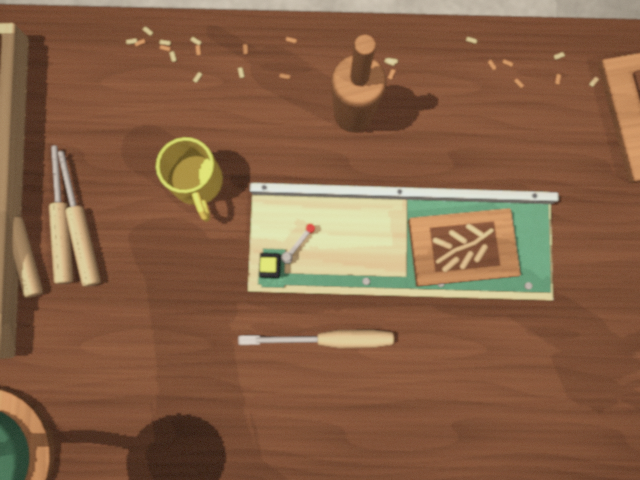

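View pics/scene0.png

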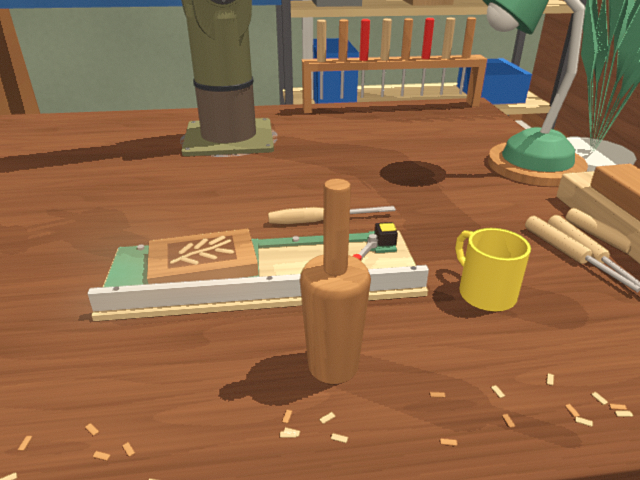

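The top view shows the fence from (250,187) to (558,197) and the step at about column 407. The panel corners are near (410,220), (511,210), (520,277) and (418,286), and the roller is at (311,229). Feed runs to the left in the image, which is world +y. Next I'll get metric values.

```bash
python3 - <<'E'
from h import *
im=cams.snapshot('top'); 
big=cv2.resize(im[170:310,235:570],None,fx=2.3,fy=2.3,interpolation=cv2.INTER_CUBIC)
cv2.imwrite('pics/crop1.png',big[...,::-1])
m=models.masks_of('top','panel_top')[0]['pixels'].astype(np.uint8)
rc=cv2.minAreaRect(cv2.findNonZero(m)); b=cv2.boxPoints(rc)
print('panel px',b.round(1).tolist(),'world',unproject('top',b,0.04)[:,:2].round(4).tolist())
W=unproject('top',cv2.findNonZero(m)[:,0],0.04)[:,:2].astype(np.float32)*1000
print('metric rect',cv2.minAreaRect(W))
g=cv2.cvtColor(im,cv2.COLOR_RGB2HSV)
# fence: bright low saturation rows per column; report lower edge (guiding face top)
pts=[]
for u in range(260,550,10):
    col=im[175:215,u].astype(int); w=np.where((col.min(1)>165)&(col.max(1)-col.min(1)<35))[0]
    if len(w): pts.append((u,175+w.min()-.5,175+w.max()+.5))
pts=np.array(pts); print(pts[::6])
lo=unproject('top',pts[:,[0,2]],0.04); hi=unproject('top',pts[:,[0,1]],0.04)
for q in (lo,hi): 
    p=np.polyfit(q[:,1],q[:,0],1); print('fence x = %.5f*y + %.5f'%tuple(p), np.std(q[:,0]-np.polyval(p,q[:,1])))
# step: green begin per row
st=[]
for v in range(205,275,5):
    row=im[v,380:440].astype(int); gr=(row[:,1]-row[:,0]>25); w=np.where(gr)[0]
    if len(w): st.append((v,380+w[0]-.5))
print(st)
st=np.array(st); print(unproject('top',st[:,::-1],0.018)[:,:2].round(4).tolist())
rd=(im[...,0].astype(int)-im[...,1]>90)&(im[...,0]>150); rd[:200]=0; rd[260:]=0; rd[:,340:]=0;rd[:,:280]=0
v,u=np.where(rd); print('roller',u.mean(),v.mean(),unproject('top',[[u.mean(),v.mean()]],0.03))
E
```

```text
panel px [[407.0, 217.8000030517578], [512.5, 207.1999969482422], [519.5, 276.70001220703125], [413.8999938964844, 287.20001220703125]] world [[0.6051, 0.0578], [0.6239, -0.0982], [0.5215, -0.1053], [0.5035, 0.0481]]
metric rect ((563.4310913085938, -23.857093811035156), (102.2732925415039, 153.73175048828125), 6.893620491027832)
[[260.  182.5 191.5]
 [320.  184.5 192.5]
 [380.  186.5 194.5]
 [440.  188.5 196.5]
 [500.  190.5 198.5]]
fence x = 0.01094*y + 0.63766 0.00042733737450958054
fence x = 0.01199*y + 0.64988 0.0004312534586625456
[(205, np.float64(407.5)), (210, np.float64(407.5)), (215, np.float64(407.5)), (235, np.float64(407.5)), (240, np.float64(407.5)), (245, np.float64(407.5)), (250, np.float64(407.5)), (255, np.float64(406.5)), (260, np.float64(406.5)), (265, np.float64(406.5)), (270, np.float64(406.5))]
[[0.6288, 0.0537], [0.6211, 0.0537], [0.6135, 0.0538], [0.583, 0.0539], [0.5755, 0.0539], [0.5679, 0.0539], [0.5604, 0.0539], [0.5528, 0.0555], [0.5454, 0.0555], [0.5379, 0.0555], [0.5304, 0.0555]]
roller 310.0416666666667 227.70833333333334 [[0.58927996 0.19973431 0.03      ]]
```

View pics/crop1.png

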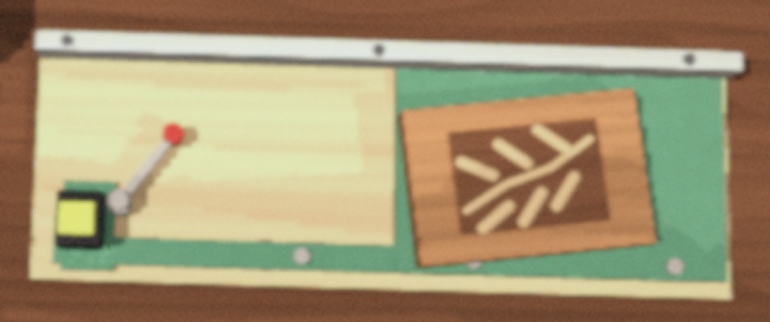

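jog_arm --turn '[[0,0,0.366],[0,0,0.366],[0,0,0.366],[0,0,0.366],[0,0,0.366],[0,0,0.366],[0,0,0.366],[0,0,0.366],[0,0,0.366],[0,0,0.366],[0,0,0.366],[0,0,0.366],[0,0,0.366]]' --translation '[[0.418,-0.443,0.1],[0.418,-0.443,0.1],[0.418,-0.443,0.1],[0.418,-0.443,0.1],[0.418,-0.443,0.1],[0.418,-0.443,0.1],[0.418,-0.443,0.1],[0.418,-0.443,0.1],[0.418,-0.443,0.1],[0.418,-0.443,0.1],[0.418,-0.443,0.1],[0.418,-0.443,0.1],[0.418,-0.443,0.1]]' --grip '[0,0,0,0,0,0,0,0,0,0,0,0,0]'

```text
clock: 2.72
tool_pos: [0.4547, -0.0273, 0.158]
eef_rot: [1.0, -0.007, -0.0, 0.0]
contact_force: [-0.2, -0.1, -1.6]
opening: 1.002
finger_force: 0.0
```

jog_arm --turn '[[0,0,0],[0,0,0],[0,0,0],[0,0,0],[0,0,0],[0,0,0],[0,0,0],[0,0,0],[0,0,0],[0,0,0],[0,0,0],[0,0,0]]' --translation '[[0,0,0.05],[0,0,0.1],[0,0,0.113],[0,0,0.113],[0.012,0,0.113],[0.022,0,0.113],[0.03,0,0.113],[0.038,0,0.113],[0.046,0,0.113],[0.054,0,0.113],[0.06,0,0.113],[0.06,0,0.113]]' --grip '[0,0,0,0,0,0,0,0,0,0,0,0]'

```text
clock: 4.22
tool_pos: [0.5164, -0.0264, 0.0447]
eef_rot: [1.0, -0.006, 0.001, 0.0]
contact_force: [-1.1, -0.0, 0.2]
opening: 1.002
finger_force: 0.0
```

```bash
cat >> h.py <<'E'
def look(name):
    im=cams.snapshot('top')
    cv2.imwrite(name,cv2.resize(im[150:330,215:570],None,fx=2.2,fy=2.2,interpolation=cv2.INTER_CUBIC)[...,::-1])
    s=r.get_state(); print(s['clock'],s['tool_pos'].round(4),s['contact_force'].round(1))
    for n in ('panel_top',):
        print(n,[(np.round(d['position'],4).tolist(),round(d['p'],2)) for c in ('top',) for d in models.place_of(c,n)[:2]])
        for d in models.masks_of('top',n)[:1]:
            W=unproject('top',cv2.findNonZero(d['pixels'].astype(np.uint8))[:,0],0.04)[:,:2].astype(np.float32)*1000
            print(cv2.minAreaRect(W), W.min(0),W.max(0))
E
python3 -c "
from h import *
look('pics/a1.png')"
```

```text
4.275 [ 0.5162 -0.0266  0.0447] [ 0.1 -0.3 -0.3]
panel_top [([0.5783, -0.0334, 0.0424], 0.97)]
((577.6732177734375, -15.657882690429688), (124.0760269165039, 100.48448944091797), 89.37207794189453) [527.69476 -78.22278] [628.1884    46.210392]
```

View pics/a1.png

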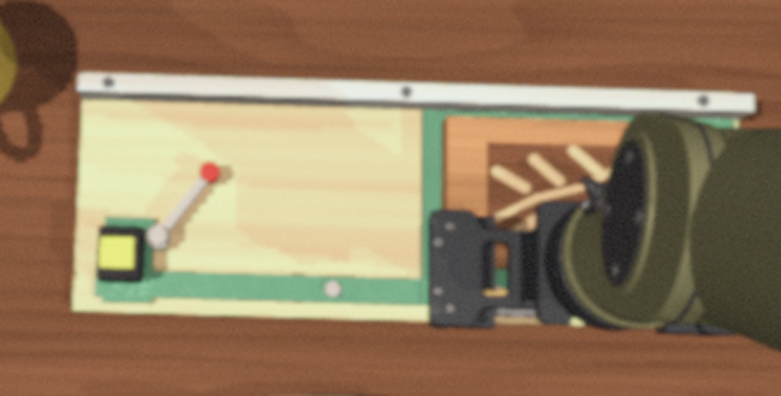

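The panel is square now. Its fence-side edge is about 9 mm from the fence face and its leading end is near y = 0.046. I'll push the rest of the way.

jog_arm --turn '[[0,0,0],[0,0,0],[0,0,0],[0,0,0],[0,0,0]]' --translation '[[0.003,0,0],[0.006,0,0],[0.008,0,0],[0.009,0,0],[0.009,0,0]]' --grip '[0,0,0,0,0]'

```text
clock: 5.0
tool_pos: [0.5252, -0.0262, 0.0447]
eef_rot: [1.0, -0.006, 0.001, 0.0]
contact_force: [-0.9, -1.5, -0.1]
opening: 1.001
finger_force: 0.3
```

jog_arm --turn '[[0,0,0],[0,0,0],[0,0,0]]' --translation '[[0.001,0,0],[0.002,0,0],[0.002,0,0]]' --grip '[0,0,0]'

```text
clock: 5.38
tool_pos: [0.5256, -0.0262, 0.0447]
eef_rot: [1.0, -0.006, -0.001, -0.0]
contact_force: [-3.0, 0.2, 1.3]
opening: 1.002
finger_force: 1.4
```

jog_arm --turn '[[0,0,0],[0,0,0],[0,0,0]]' --translation '[[0.001,0,0],[0.002,0,0],[0.002,0,0]]' --grip '[0,0,0]'

```text
clock: 5.75
tool_pos: [0.5262, -0.0263, 0.0447]
eef_rot: [1.0, -0.006, -0.002, -0.0]
contact_force: [-6.7, 0.5, 5.4]
opening: 1.0
finger_force: 3.2
```

jog_arm --turn '[[0,0,0],[0,0,0],[0,0,0],[0,0,-1.571],[0,0,-1.571],[0,0,-1.571],[0,0,-1.571],[0,0,-1.571],[0,0,-1.571],[0,0,-1.571],[0,0,-1.571],[0,0,-1.571],[0,0,-1.571],[0,0,-1.571]]' --translation '[[-0.03,0,0],[-0.03,0,-0.05],[-0.03,0,-0.07],[0.054,0.12,-0.07],[0.054,0.12,-0.07],[0.054,0.12,-0.07],[0.054,0.12,-0.07],[0.054,0.12,-0.07],[0.054,0.12,-0.07],[0.054,0.12,-0.07],[0.054,0.12,-0.07],[0.054,0.12,-0.07],[0.054,0.12,-0.07],[0.054,0.12,-0.07]]' --grip '[0,0,0,0.5,0.5,0.5,0.5,0.5,0.5,0.5,0.5,0.5,0.5,0.5]'

```text
clock: 7.5
tool_pos: [0.5816, -0.147, 0.1149]
eef_rot: [0.712, 0.703, 0.0, 0.001]
contact_force: [-0.1, -0.4, 1.0]
opening: 0.5
finger_force: 0.0
```

```bash
python3 -c "
from h import *
look('pics/a2.png'); print(r.get_state()['q'].round(2), R.from_quat(r.get_state()['eef_rot']).as_matrix().round(3))"
```

```text
7.55 [ 0.5814 -0.1469  0.1148] [ 0.  -0.4  0.1]
panel_top [([0.5864, -0.0319, 0.0424], 0.93), ([0.5807, 0.0686, -0.0002], 0.59)]
((585.8342895507812, -30.11902618408203), (152.4629364013672, 103.10888671875), 89.68970489501953) [ 534.59906 -106.60975] [637.5205  46.3691]
[ 0.38  0.87 -0.38  1.75  0.51  0.62 -0.3 ] [[ 0.012  1.     0.001]
 [ 1.    -0.012 -0.   ]
 [-0.     0.001 -1.   ]]
```

View pics/a2.png

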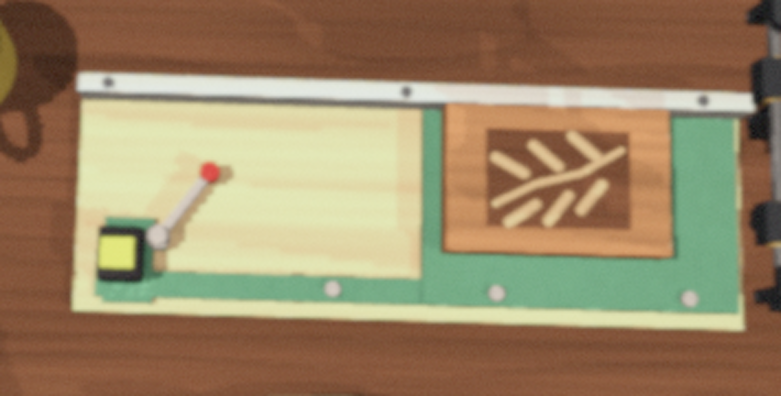

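The panel is flush on the fence with its tail at y ≈ -0.105. Next I'll lower and push to just short of lever contact.

jog_arm --turn '[[0,0,0],[0,0,0],[0,0,0],[0,0,0],[0,0,0],[0,0,0],[0,0,0],[0,0,0],[0,0,0],[0,0,0],[0,0,0],[0,0,0],[0,0,0],[0,0,0],[0,0,0],[0,0,0],[0,0,0],[0,0,0],[0,0,0]]' --translation '[[0,0,0.05],[0,0,0.068],[0.01,0,0.068],[0.02,0,0.068],[0.027,0,0.068],[0.034,0,0.068],[0.044,0,0.068],[0.054,0,0.068],[0.064,0,0.068],[0.074,0,0.068],[0.084,0,0.068],[0.094,0,0.068],[0.104,0,0.068],[0.116,0,0.068],[0.128,0,0.069],[0.14,0,0.07],[0.152,0,0.071],[0.162,0,0.072],[0.165,0,0.073]]' --grip '[0.5,0.5,0.5,0.5,0.5,0.5,0.5,0.5,0.5,0.5,0.5,0.5,0.5,0.5,0.5,0.5,0.5,0.5,0.5]'

```text
clock: 10.02
tool_pos: [0.5825, 0.0197, 0.0416]
eef_rot: [0.71, 0.704, 0.0, -0.0]
contact_force: [0.4, -3.8, 3.1]
opening: 0.5
finger_force: 1.9
```

```bash
python3 -c "
from h import *
look('pics/a3.png')
im=cams.snapshot('scene'); b=cv2.imread('pics/a3.png')
s=cv2.resize(im[170:330,80:450],(781,338))[...,::-1]
cv2.imwrite('pics/a3b.png',cv2.resize(np.vstack([b[60:330],s[:330]]),(760,584)))"
```

```text
10.075 [0.5825 0.0196 0.0415] [ 0.3 -0.7  1.3]
panel_top [([0.5855, 0.1066, 0.0379], 0.94)]
((585.0997924804688, 110.1278076171875), (102.6423568725586, 146.11080932617188), 0.002555005019530654) [533.7767    37.074036] [636.4237  183.18227]
```

View pics/a3b.png

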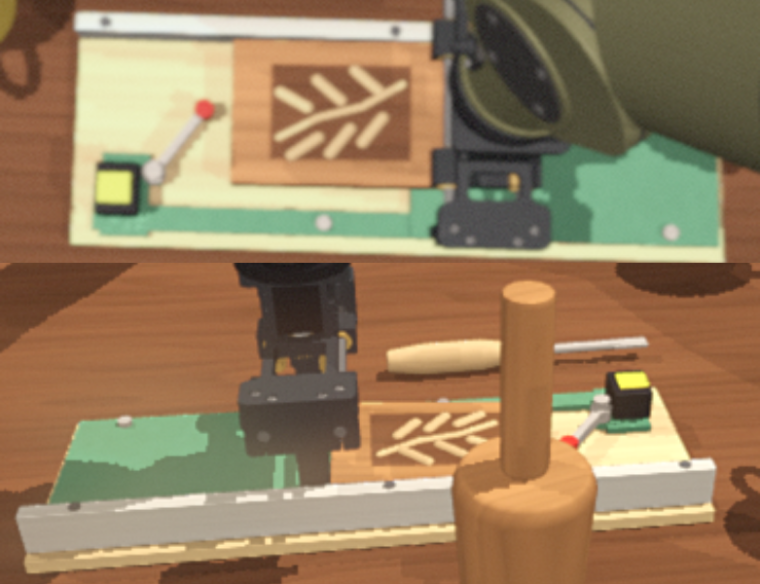

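The panel is flush and tipped over the step, with the roller just ahead of it. I'll back off, raise the tips, then push past the step while sinking.

jog_arm --turn '[[0,0,0],[0,0,0],[0,0,0],[0,0,0],[0,0,0],[0,0,0],[0,0,0],[0,0,0],[0,0,0],[0,0,0],[0,0,0],[0,0,0],[0,0,0],[0,0,0]]' --translation '[[-0.004,0,0],[-0.004,0,-0.007],[-0.001,0,-0.007],[0.004,0,-0.007],[0.009,0,-0.007],[0.014,0,-0.007],[0.018,0,-0.007],[0.021,0,-0.007],[0.023,0,-0.006],[0.0245,0,-0.004],[0.0255,0,-0.002],[0.026,0,0],[0.0265,0,0.0015],[0.0265,0,0.002]]' --grip '[0.5,0.5,0.5,0.5,0.5,0.5,0.5,0.5,0.5,0.5,0.5,0.5,0.5,0.5]'

```text
clock: 11.98
tool_pos: [0.5836, 0.0355, 0.0413]
eef_rot: [0.714, 0.701, -0.005, 0.005]
contact_force: [-0.5, -16.3, 16.2]
opening: 0.5
finger_force: 8.4
```

```bash
python3 -c "
from h import *
look('pics/a4.png')"
```

```text
12.025 [0.5836 0.0355 0.0413] [ -1.8 -15.9  14.6]
panel_top [([0.5911, 0.1212, 0.0415], 0.85)]
((586.4762573242188, 125.8073501586914), (141.61074829101562, 100.90864562988281), 88.79461669921875) [535.18005  54.82333] [637.1267  197.41693]
```

The arm is compliant: it lags about 9 mm under 16 N, and I sank before the tail was past the step. I'll back off, raise and push again, checking as I go.

jog_arm --turn '[[0,0,0],[0,0,0],[0,0,0],[0,0,0],[0,0,0],[0,0,0],[0,0,0],[0,0,0]]' --translation '[[-0.012,0,0],[-0.014,0,-0.007],[-0.012,0,-0.007],[-0.008,0,-0.007],[-0.004,0,-0.007],[-0.002,0,-0.007],[0,0,-0.007],[0,0,-0.007]]' --grip '[0.5,0.5,0.5,0.5,0.5,0.5,0.5,0.5]'

```text
clock: 13.12
tool_pos: [0.5832, 0.0386, 0.047]
eef_rot: [0.713, 0.701, -0.003, 0.003]
contact_force: [0.9, -12.2, 5.4]
opening: 0.501
finger_force: 6.2
```

jog_arm --turn '[[0,0,0],[0,0,0],[0,0,0],[0,0,0],[0,0,0]]' --translation '[[0.001,0,-0.001],[0.002,0,-0.001],[0.003,0,-0.001],[0.004,0,-0.001],[0.004,0,-0.001]]' --grip '[0.5,0.5,0.5,0.5,0.5]'

```text
clock: 13.75
tool_pos: [0.5823, 0.0438, 0.047]
eef_rot: [0.712, 0.702, -0.004, 0.002]
contact_force: [1.2, -10.4, -1.3]
opening: 0.501
finger_force: 4.9
```

```bash
python3 -c "
from h import *
look('pics/a5.png')
im=cams.snapshot('scene'); b=cv2.imread('pics/a5.png')
s=cv2.resize(im[220:320,200:450],(781,312),interpolation=cv2.INTER_CUBIC)[...,::-1]
cv2.imwrite('pics/a5b.png',np.vstack([b[60:330],s])[:,:])
print(r.get_state()['moment'],R.from_quat(r.get_state()['eef_rot']).as_matrix().round(3))"
```

```text
13.8 [0.5823 0.0438 0.047 ] [ 0.7 -9.1 -1.3]
panel_top [([0.5873, 0.1305, 0.0401], 0.67)]
((586.9117431640625, 133.8328094482422), (143.7101593017578, 103.03130340576172), 88.83610534667969) [534.7295   62.21662] [639.54456 206.04729]
[-2.0922335  -0.27196932 -0.30797793] [[ 0.015  1.    -0.003]
 [ 1.    -0.015 -0.007]
 [-0.007 -0.003 -1.   ]]
```

View pics/a5b.png

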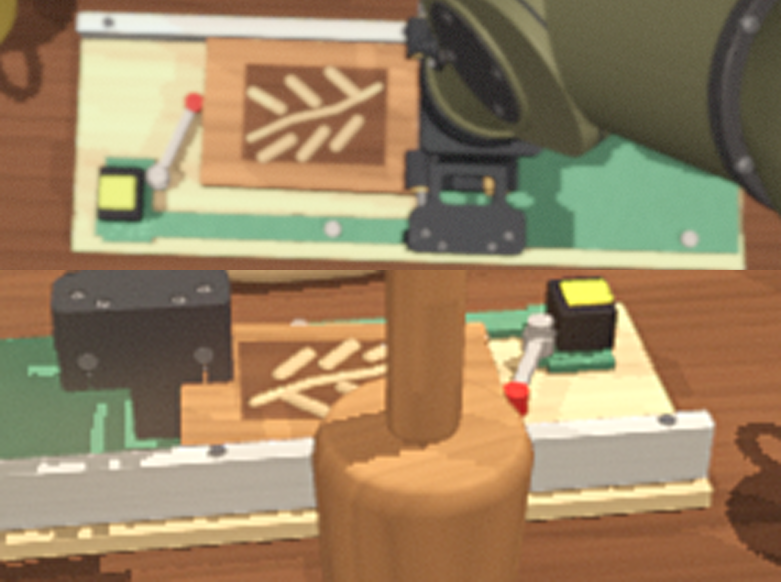

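The tail is at about the step, and the vertical force has turned to the panel hanging on the fingers. I'll push a bit more and sink.

jog_arm --turn '[[0,0,0],[0,0,0],[0,0,0],[0,0,0],[0,0,0],[0,0,0],[0,0,0]]' --translation '[[0.001,0,0],[0.002,0,0.001],[0.002,0,0.003],[0.002,0,0.005],[0.002,0,0.007],[0.002,0,0.008],[0.002,0,0.008]]' --grip '[0.5,0.5,0.5,0.5,0.5,0.5,0.5]'

```text
clock: 14.82
tool_pos: [0.5833, 0.0445, 0.0406]
eef_rot: [0.713, 0.701, -0.003, 0.003]
contact_force: [-0.4, -12.3, 10.8]
opening: 0.5
finger_force: 6.5
```

```bash
python3 -c "
from h import *
look('pics/a6.png')"
```

```text
14.875 [0.5833 0.0445 0.0406] [ -2.2 -12.4  11.8]
panel_top [([0.5902, 0.129, 0.0385], 0.97)]
((586.0321044921875, 135.9146728515625), (144.15286254882812, 103.09847259521484), 89.50257873535156) [534.35876  63.60206] [638.0691  207.84962]
```

jog_arm --turn '[[0,0,0],[0,0,0],[0,0,0],[0,0,0],[0,0,0],[0,0,0],[0,0,0]]' --translation '[[0,0,-0.003],[0.001,0,-0.004],[0.002,0,-0.004],[0.002,0,-0.002],[0.002,0,0],[0.002,0,0.001],[0.002,0,0.001]]' --grip '[0.5,0.5,0.5,0.5,0.5,0.5,0.5]'

```text
clock: 15.85
tool_pos: [0.5822, 0.0481, 0.0379]
eef_rot: [0.712, 0.702, -0.004, 0.001]
contact_force: [1.4, -9.4, -1.7]
opening: 0.499
finger_force: 4.7
```

```bash
python3 -c "
from h import *
look('pics/a7.png')
im=cams.snapshot('scene')
cv2.imwrite('pics/a7b.png',cv2.resize(im[225:305,225:400],(788,360),interpolation=cv2.INTER_CUBIC)[...,::-1])"
```

```text
15.9 [0.5822 0.0481 0.0379] [ 0.3 -9.3 -1.5]
panel_top [([0.5871, 0.1346, 0.0349], 0.63)]
((585.7294311523438, 138.96759033203125), (141.6277313232422, 104.21987915039062), 88.13948822021484) [533.3808   68.05573] [637.9803  210.68732]
```

View pics/a7b.png

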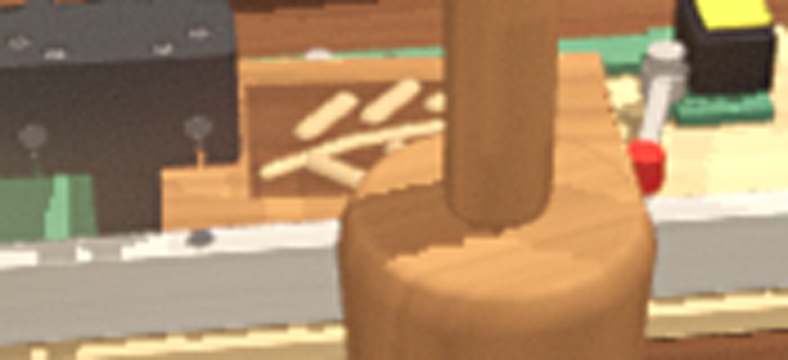

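The upward force has gone and the tool jumped forward and down, so the tail has probably dropped. I'll back off straight and check.

jog_arm --turn '[[0,0,0],[0,0,0],[0,0,0],[0,0,0],[0,0,0],[0,0,0],[0,0,0],[0,0,0]]' --translation '[[-0.003,0,0],[-0.006,0,0],[-0.009,0,0],[-0.014,0,0],[-0.025,0,0],[-0.06,0,-0.01],[-0.1,0,-0.05],[-0.1,0,-0.08]]' --grip '[0.5,0.5,0.5,0.5,0.5,0.5,0.5,0.5]'

```text
clock: 17.05
tool_pos: [0.5817, -0.053, 0.1197]
eef_rot: [0.713, 0.701, -0.001, 0.001]
contact_force: [0.4, 0.5, -0.0]
opening: 0.502
finger_force: 0.0
```

```bash
python3 -c "
from h import *
look('pics/a8.png')
for n in('panel_center','panel_top'): print(n,[(d['position'].round(4),round(d['p'],2)) for d in models.place_of('top',n)[:1]])
im=cams.snapshot('scene'); b=cv2.imread('pics/a8.png')
for n in('panel_center','panel_top'): print(n,[(d['position'].round(4),round(d['p'],2)) for d in models.place_of('scene',n)[:1]])
s=cv2.resize(im[220:320,200:450],(781,312),interpolation=cv2.INTER_CUBIC)[...,::-1]
cv2.imwrite('pics/a8b.png',np.vstack([b[60:330],s]))"
```

```text
17.1 [ 0.5841 -0.0502  0.1234] [-0.4  1.1  2.2]
panel_top [([0.5867, 0.1299, 0.0342], 0.88)]
((584.8357543945312, 132.8030548095703), (150.22654724121094, 101.53105926513672), 89.09661865234375) [533.4337    57.675842] [636.41705 207.91426]Traceback (most recent call last):
  File "<string>", line 4, in <module>
    for n in('panel_center','panel_top'): print(n,[(d['position'].round(4),round(d['p'],2)) for d in models.place_of('top',n)[:1]])
                                                    ^^^^^^^^^^^^^^^^^^^
AttributeError: 'list' object has no attribute 'round'. Did you mean: 'count'?
```

```bash
python3 -c "
from h import *
im=cams.snapshot('top'); b=im[180:300,240:480]
m=models.masks_of('top','panel_top')[0]['pixels'].astype(np.uint8)
W=unproject('top',cv2.findNonZero(m)[:,0],0.032)[:,:2].astype(np.float32)*1000
print(cv2.minAreaRect(W))
s=cams.snapshot('scene')[220:315,220:430]
f=lambda a:cv2.resize(a,(600,290),interpolation=cv2.INTER_CUBIC)
print([np.round(d['position'],4) for d in models.place_of('scene','panel_top')[:1]])
cv2.imwrite('pics/a9.png',np.vstack([f(b),f(s)])[...,::-1]); print(r.get_state()['clock'])"
```

```text
((586.2642822265625, 132.18276977539062), (151.49371337890625, 102.18943786621094), 88.74712371826172)
[array([0.583 , 0.1335, 0.0318])]
17.45
```

View pics/a9.png

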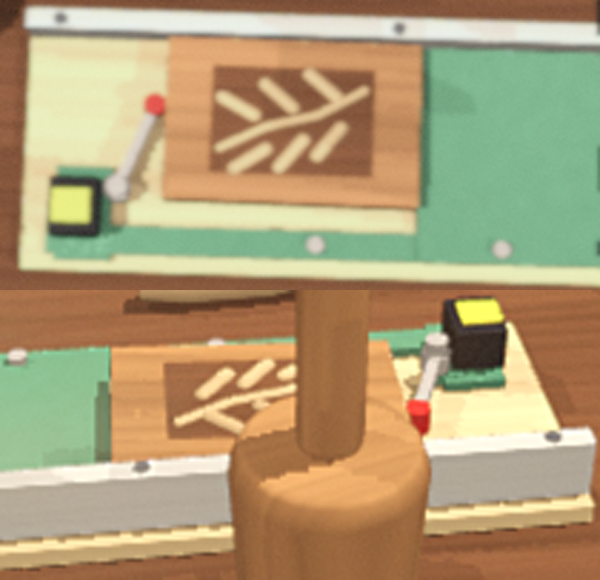

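The panel is behind the step at about the right height, with the lever pressed. The angle reading of about 0.6° is within noise, so I'll confirm flushness with a gentle side nudge in the nest.

jog_arm --turn '[[0,0,1.571],[0,0,1.571],[0,0,1.571],[0,0,1.571],[0,0,1.571],[0,0,1.571],[0,0,1.571],[0,0,1.571],[0,0,1.571],[0,0,1.571],[0,0,1.571],[0,0,1.571]]' --translation '[[0.177,-0.08,0],[0.177,-0.08,0],[0.177,-0.08,0],[0.177,-0.08,0],[0.177,-0.08,0],[0.177,-0.08,0],[0.177,-0.08,0],[0.177,-0.08,0],[0.177,-0.08,0],[0.177,-0.08,0],[0.177,-0.08,0],[0.177,-0.08,0]]' --grip '[0,0,0,0,0,0,0,0,0,0,0,0]'

```text
clock: 18.95
tool_pos: [0.5039, 0.1305, 0.1186]
eef_rot: [1.0, -0.005, -0.0, 0.0]
contact_force: [0.8, 0.1, -0.4]
opening: 1.003
finger_force: 0.0
```

jog_arm --turn '[[0,0,0],[0,0,0],[0,0,0],[0,0,0],[0,0,0],[0,0,0],[0,0,0],[0,0,0],[0,0,0]]' --translation '[[0,0,0.04],[0,0,0.07],[0,0,0.075],[0.006,0,0.075],[0.012,0,0.075],[0.018,0,0.075],[0.022,0,0.075],[0.025,0,0.075],[0.025,0,0.075]]' --grip '[0,0,0,0,0,0,0,0,0]'

```text
clock: 20.08
tool_pos: [0.5268, 0.1295, 0.0435]
eef_rot: [1.0, -0.006, -0.002, 0.001]
contact_force: [-5.1, -1.1, 1.3]
opening: 1.002
finger_force: 2.4
```

jog_arm --turn '[[0,0,0],[0,0,0],[0,0,0],[0,0,0]]' --translation '[[0.001,0,0],[0.003,0,0],[0.003,0,0],[0.003,0,0]]' --grip '[0,0,0,0]'

```text
clock: 20.58
tool_pos: [0.528, 0.1296, 0.0431]
eef_rot: [1.0, -0.006, -0.004, 0.001]
contact_force: [-6.8, -1.6, 2.3]
opening: 1.005
finger_force: 3.7
```

This matches the flush contact expected (0.528 m at about 7 N). I'll retreat now.

jog_arm --turn '[[0,0,0],[0,0,0],[0,0,0],[0,0,0],[0,0,0],[0,0,0],[0,0,0],[0,0,0],[0,0,0]]' --translation '[[-0.006,0,0],[-0.012,0,0],[-0.026,0,0],[-0.026,0,-0.06],[-0.026,0,-0.12],[-0.026,0.06,-0.15],[-0.026,0.12,-0.15],[-0.026,0.18,-0.15],[-0.026,0.22,-0.15]]' --grip '[0,0,0,0,0,0,0,0,0]'

```text
clock: 21.7
tool_pos: [0.5037, -0.093, 0.1943]
eef_rot: [1.0, -0.007, 0.001, 0.001]
contact_force: [0.4, 0.1, -0.1]
opening: 1.0
finger_force: 0.0
```

```bash
python3 -c "
from h import *
im=cams.snapshot('top'); b=im[180:300,240:480]
m=models.masks_of('top','panel_top')[0]['pixels'].astype(np.uint8)
W=unproject('top',cv2.findNonZero(m)[:,0],0.032)[:,:2].astype(np.float32)*1000
print(cv2.minAreaRect(W))
print([(c,n,np.round(d['position'],4)) for c in ('top',) for n in ('panel_top','gouge','mug','mallet') for d in models.place_of(c,n)[:1]])
s=cams.snapshot('scene')[220:315,220:430]
f=lambda a:cv2.resize(a,(600,290),interpolation=cv2.INTER_CUBIC)
cv2.imwrite('pics/a10.png',np.vstack([f(b),f(s)])[...,::-1]); print(r.get_state()['clock'])"
```

```text
Traceback (most recent call last):
IndexError: list index out of range
```

```bash
python3 -c "
from h import *
im=cams.snapshot('top'); b=im[180:300,240:480]
s=cams.snapshot('scene')[220:315,220:430]
f=lambda a:cv2.resize(a,(600,290),interpolation=cv2.INTER_CUBIC)
cv2.imwrite('pics/a10.png',np.vstack([f(b),f(s)])[...,::-1]); print(r.get_state()['clock'])
for c in ('top','scene'):
  for n in ('panel_top','gouge','mug','mallet'):
    for d in models.place_of(c,n)[:1]: print(c,n,np.round(d['position'],4))
  for d in models.masks_of(c,'panel_top')[:1]:
    W=unproject(c,cv2.findNonZero(d['pixels'].astype(np.uint8))[:,0],0.032)[:,:2].astype(np.float32)*1000
    print(cv2.minAreaRect(W))"
```

```text
21.9
top panel_top [0.5901 0.1294 0.0371]
top gouge [0.4248 0.1893 0.0011]
top mug [ 0.6627  0.3791 -0.0007]
top mallet [ 0.776   0.135  -0.0029]
((588.308349609375, 130.3789825439453), (150.6153106689453, 102.35990142822266), 89.65060424804688)
scene panel_top [0.5887 0.133  0.0334]
scene gouge [4.299e-01 1.837e-01 3.000e-04]
scene mug [ 0.6694  0.375  -0.0021]
scene mallet [0.775  0.1362 0.0018]
((584.7408447265625, 131.92291259765625), (149.85133361816406, 92.55029296875), 88.40099334716797)
```

View pics/a10.png

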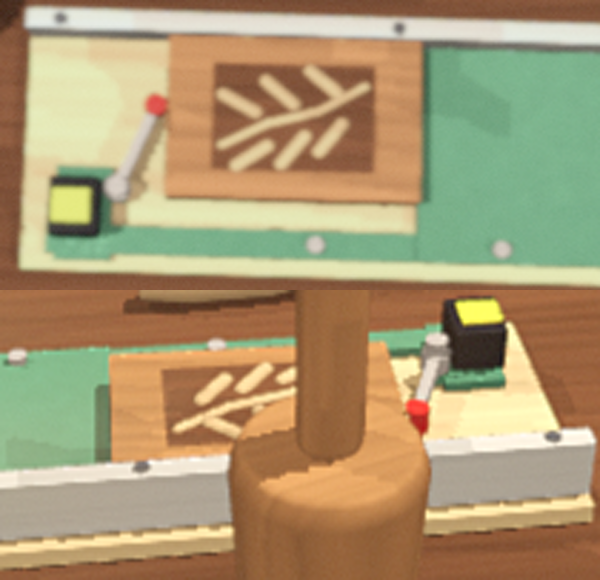

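The panel sits against the step and flush with the fence. The roller is displaced about 11 mm, and the other objects haven't moved.

```bash
python3 -c "
from plant import r
print(r.finish_job())"
```

```text
the job is handed in; nothing more can be done
None
```

I handed the job in after about 22 s on the robot clock. By camera and touch, the panel lies behind the step, flush along the fence, with the lever held pressed near home (roller in about 11 mm). The gouge, mallet and mug have not moved. The hand-in gave no verdict.

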